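Set the vial out and hold the tilt-out bin open

TASK

I am about to fill the cork-topped glass vial with screws from the spring-shut tilt-out bin at the top of the little clear parts cabinet. Lift the vial and gently stand it upright on the bench midway between the cactus pot and the chrome socket, then tilt the bin out to 40 degrees from closed (within about 5 degrees) and finish still holding it there with the gripper, not letting go and not propping it on anything. Leave everything else where it is.

Things in the scene. Friction and masses are not known exactly. Their poses are not given: they have to be found in the camera images.
- vial: Clear glass vial with a cork, an upright cylinder of diameter 28 mm and glass height 70 mm, cork diameter 23 mm on top (88 mm tall in all), about 60 g. It stands loose on the bench. Origin: centre of its underside; z up.
- cactus: Small green pot (70 mm across at the rim, 52 mm tall) with a round green cactus in it, 100 mm tall in all; the reference at one side, loose on the bench. Origin: centre of its underside. The chrome socket stands 240 mm away along this body's own +y axis.
- socket: Chrome wrench socket standing on end, diameter 30 mm, 38 mm tall, loose on the bench; the other reference. Origin: centre of its underside.
- cabinet: Small-parts cabinet fixed to the bench: 160 mm deep (x), 240 mm wide (y), 220 mm tall, grey sides, clear top, back and fronts. Origin: centre of its underside; x points from its front to its back, so its front faces its own -x (towards the robot), 80 mm from the origin. In the lower 100 mm are two small drawers with clear finger lips (they do not open); above them is the tilt-out bin, whose front is 222 mm wide and 86 mm tall (a gap above it leaves the bin's mouth open).
- bin (a joint): Tilt of the bin in rad: 0 closed, growing as the top of its front tips out towards the cabinet's -x and down; stop at 1.05. 40 degrees is 0.698. A spring always pulls it shut: about 2 N at the handle to start it, about 4 N at 40 degrees; let go, it snaps shut.
- bin_hinge (a point): Middle of the bin's hinge line, the lower edge of the bin's front, in the plane of the cabinet's front, 100 mm above the bench. The hinge line is along the cabinet's y axis.
- bin_handle (a point): Middle of the bin's handle: a round bar, diameter 10 mm, 132 mm long along the cabinet's y, carried by sloping 8 mm posts 62 mm either side of the middle. Closed, its axis is 50 mm out from the plane of the front (45 mm free) and 105 mm above the hinge line (205 mm above the bench, 15 mm below the cabinet's top, 19 mm above the front's top edge). It swings with the bin.
- tin: Bystander: low round metal tin, 66 mm across, 44 mm tall. Origin: centre of its underside.
- tape: Bystander: black tape measure, 62 x 32 x 58 mm tall. Origin: centre of its underside.
- pliers: Bystander: black-handled pliers lying flat, 175 mm long (jaws towards its +x), 12 mm thick. Origin: on the bench below the pivot.
- trowel: Bystander: aluminium hand trowel with wooden grip lying flat, 265 mm long, 27 mm thick at the grip. Origin: on the bench below the neck end of the blade.
- clay_pot: Bystander: empty terracotta pot, 90 mm across, 80 mm tall. Origin: centre of its underside.
There are look-alikes about, which are no part of the job. What is shaped like the socket but orange is not meant.

How it is judged:
On the way, in this order (a step that is already met when the one before it is completed fails the run):
1. the vial stands released, midway between cactus pot and socket (y of vial in the frame of cactus between 0.102 and 0.138 m and x of vial in the frame of cactus between -0.018 and 0.018 m and angle between vial's own z axis and vertical below 0.1 rad and height (world z) of vial between -0.006 and 0.006 m and linear speed of vial below 0.03 m/s and contact force between the fingers and vial below 0.1 N), for 0.3 s.
2. the bin is held tilted out about 40 degrees (value of joint bin between 0.593 and 0.803 rad and contact force between the fingers and bin above 0.5 N), for 0.3 s.
At the end, for the whole second after the job is handed in: The vial stands upright on the bench, released and at rest, within 18 mm of the midpoint of cactus pot and socket along and across the line between them; the bin is at rest between 34 and 46 degrees (0.593 to 0.803 rad), held there by the fingers (more than 0.5 N) with no loose thing touching it (all of step 1 and all of step 2 and velocity of joint bin between -0.05 and 0.05 rad/s and contact force between bin and vial below 0.2 N and contact force between bin and cactus below 0.2 N and contact force between bin and socket below 0.2 N and contact force between bin and tin below 0.2 N and contact force between bin and tape below 0.2 N and contact force between bin and pliers below 0.2 N and contact force between bin and trowel below 0.2 N and contact force between bin and clay_pot below 0.2 N); the arm keeps its last pose, push and grip.
It fails at once if the vial is tipped over (angle between vial's own z axis and vertical above 0.7 rad).
It fails at once if the vial is dropped (contact force between the fingers and vial below 0.05 N and linear speed of vial above 0.5 m/s).
It fails at once if the cactus pot, the socket or a bystander is moved by more than 20 mm (distance of any of cactus, socket, tin, tape, pliers, trowel, clay_pot from where it was at the start of the episode above 0.02 m).
It also fails if it takes over 64 s, if anything falls off the work surface, if the arm or the gripper's body presses on something with over 40 N, if the wrist force passes 120 N, or if a joint passes its speed limit or range.

ROBOT

A 6-joint arm with a two-finger parallel gripper is mounted at the origin on the work surface. World frame = base frame: x ahead of the robot, y to its left, z up, the work surface at z = 0. Lengths are in m, angles in rad, forces in N, time in s.
With the tool pointing down it reaches from about 0.3 to 0.875 m from the base axis. Payload 6.4 kg.
Tool frame: the origin (TCP) lies on the centre line of the jaws, within the pads' length; the fingertips stand 14 mm ahead of it and the grasp point (between the pads) lies 5 mm behind it; z points along the fingers, y is the direction in which the jaws open and shut (so a half turn about z gives the same grasp; the last joint's range is limited). The gripper opens to 85 mm and grips with 20 to 120 N. Pads are 22 mm wide; open, the fingers measure 114 mm over their backs; the gripper's body (76 mm by 85 mm) begins 54 mm behind the grasp point. The pads swing forward as they close: fully open they stand 13 mm farther back than shut.
Start: joints at [1.068, 0.181, 1.607, -0, 1.354, -0.206], TCP at [0.168, 0.55, 0.221] pointing down, gripper open.
Joint ranges: [-2.99, 2.99], [-0.89, 2.07], [0.3, 2.58], [-1.14, 4.28], [0, 2.63], [-3.12, 3.12]. Speed limits (rad/s): [2.57, 2.57, 3.01, 3.14, 3.14, 3.14].

INTERFACE

Orientations are given as a unit quaternion [w, x, y, z].
In Python, from bench import * gives the robot as it stands.
- The arm moves only by the tool servo_tool, never from a script. Its argument "plan" is a list that holds one entry, the list of rows, each a list of 5 numbers: the shift along the world's x, y, z in m, then the turn about the world's z in rad, then the gripper command: -1 is shut, 1 is fully open, values between are in proportion. In form: [[[tx, ty, tz, roll, claw], ...]]. A call has 1 to 8 rows; each row shifts and turns the commanded pose from where the row before left it; what a row does not reach is not made up. A row lasts 1/10 s, in which the tool goes at most 50 mm and 8.59 degrees, less where a joint would pass 70% of its speed; a pose out of reach is approached as far as the arm can. A call with a gripper value outside its range is refused whole. The fingers move at their own pace and stop on an object; the grip force is fixed at half the most. Time passes only in rows, so rows that do not move let the fingers close. It gives the time, the measured TCP pose, the force and the opening at its end, in the units of the state.
- get_obs(): the state, without advancing time (a new reading comes with each control period).
- camera(name): name is "scene" or "top" or "wrist"; returns a dict with "img" (420x560x3 uint8, blue, green, red), "camera_matrix" (3x3 intrinsics, pixels), "rvec" (rotation vector, rad) and "tvec" (3), from world to camera coordinates, as OpenCV has them. Camera axes: x right, y down, z forward; pixel columns grow to the right and rows downward; lengths in m; the calibration is good to about 2 mm. A picture is of the moment at which its call begins. There is no depth.
- hand_in(): hands the job in, once; it reports no verdict.
Trained networks look in a picture, given as the dict that the camera call returned (one of the last four; its "shot" number tells which), for a name from the list of things; names that differ only in an ending like _2 or _b are one class to them, and where a whole thing is asked for, a point or a joint stands for the part that bears it (a point fixed in the world has none). Each returns a list of dicts, best first, with "conf" (0 to 1); they miss things now and then, are a little off and sometimes report something else, mostly with a low value. They report only what shows in the picture. A call takes as long as a camera call. They do not tell look-alikes from the thing itself.
- trace(picture, thing): "mask" (420x560 bool, what is visible of it) and "rect" ([left, top, right, bottom] as shares, 0 to 1, of the picture: columns of its width, rows of its height, round what is visible of it).
- pinpoint(picture, thing): "centre" ([row, column] as shares, 0 to 1, of the picture: columns of its width, rows of its height: a listed point, or the origin of a listed thing).
The state is a dict: "time_s": time; "q": joint angles; "dq": joint speeds; "joint_efforts": joint torques, N m; "eef_pos": TCP position; "eef_rot": TCP orientation; "wrist_force": force on the tool from outside, world axes, zero at the start; "torque": the same for the moment, N m; "opening": opening from 0.0 (shut) to 1.0 (fully open).
Only numpy, scipy, OpenCV 4.12 (cv2) and the standard library are available. Lean on these libraries where they do the work, as an engineer would, in place of code of your own. Each camera call takes 0.05 s, during which the arm holds its last target.

## Working session

There is one attempt and no reset: what is moved stays moved. The work goes in short steps, Python scripts to look and compute and a tool call to move; the robot and the scene stay as the last step left them, time stands still between calls to the robot, and variables do not carry over. Pictures are saved under pics/ and viewed, and the job is handed in when it is done.

Besides the shell and the picture viewer there is one more tool, called after ">>>" in YAML: its name, and indented under it one key for each argument. servo_tool: Moves the arm, as the interface text tells. Its arguments: {"type":"object","properties":{"plan":{"type":"array"}},"required":["plan"]}

```bash
mkdir -p pics; ls
cat > h.py <<'E'
from bench import *
import numpy as np, cv2
def ray(p,rc):
    h,w=p["img"].shape[:2]
    uv=np.array([[[rc[1]*w,rc[0]*h]]],float)
    d=cv2.undistortPoints(uv,np.array(p["camera_matrix"],float),None)[0,0]
    R=cv2.Rodrigues(np.array(p["rvec"],float))[0]; t=np.array(p["tvec"],float).ravel()
    return -R.T@t, R.T@np.array([d[0],d[1],1.])
def atz(p,rc,z=0.):
    o,d=ray(p,rc); return o+d*(z-o[2])/d[2]
def proj(p,X):
    return cv2.projectPoints(np.array(X,float).reshape(-1,1,3),np.array(p["rvec"],float),np.array(p["tvec"],float),np.array(p["camera_matrix"],float),None)[0][:,0]
E
python3 - <<'E'
from h import *
print(get_obs())
for n in ["scene","top"]:
    p=camera(n); cv2.imwrite(f"pics/{n}0.png",p["img"])
    o,_=ray(p,(.5,.5)); print(n,o.round(3))
    for t,z in [("vial",0),("cactus",0),("socket",0),("cabinet",0),("bin_hinge",.1),("bin_handle",.205),("tin",0),("tape",0),("pliers",0),("trowel",0),("clay_pot",0)]:
        for r in pinpoint(p,t)[:3]:
            c=r["centre"]; print(t,round(r["conf"],2),round(c[1]*560),round(c[0]*420),atz(p,c,z).round(3)[:2])
E
```

```text
pics
{'time_s': 0.0, 'q': array([ 1.06770676e+00,  1.81527734e-01,  1.60800245e+00, -1.19878384e-05,
        1.35379874e+00, -2.06294819e-01]), 'dq': array([-0.00048761, -0.00135249,  0.00097842, -0.00153835,  0.00011623,
        0.00043228]), 'joint_efforts': array([ 2.00675728e-03, -4.44856739e+01, -3.51346958e+01,  2.55512714e-05,
        8.86746682e-03,  5.08902087e-05]), 'eef_pos': array([0.16786737, 0.54935752, 0.21979433]), 'eef_rot': array([-2.96017044e-04,  1.47851973e-01,  9.89009120e-01, -8.16129610e-04]), 'wrist_force': array([-0.17465325, -0.72683394,  0.28235047]), 'torque': array([ 0.0152795 ,  0.01550103, -0.02420603]), 'opening': 0.9994476744471417}
scene [ 0.239 -0.605  0.879]
vial 0.77 159 178 [0.418 0.367]
cactus 0.68 292 350 [ 0.447 -0.344]
socket 0.73 242 277 [ 0.451 -0.114]
socket 0.69 219 280 [ 0.396 -0.084]
socket 0.69 226 169 [0.62 0.28]
cabinet 0.92 249 182 [0.65  0.179]
bin_hinge 0.68 225 170 [0.574 0.177]
bin_hinge 0.57 243 280 [ 0.425 -0.176]
bin_handle 0.8 204 147 [0.524 0.182]
bin_handle 0.7 295 353 [ 0.399 -0.413]
bin_handle 0.5 305 244 [ 0.556 -0.235
[... 182 characters left out ...]
t 0.65 325 203 [ 0.795 -0.032]
clay_pot 0.48 331 275 [ 0.65  -0.241]
top [ 0.465 -0.084  1.52 ]
vial 0.69 147 265 [0.407 0.362]
vial 0.55 295 253 [ 0.456 -0.108]
cactus 0.7 374 256 [ 0.455 -0.356]
socket 0.58 275 247 [ 0.475 -0.044]
socket 0.57 292 273 [ 0.394 -0.097]
socket 0.49 295 254 [ 0.453 -0.106]
bin_hinge 0.66 198 213 [0.57  0.187]
bin_hinge 0.62 415 224 [ 0.553 -0.46 ]
bin_handle 0.97 195 229 [0.518 0.174]
bin_handle 0.42 416 223 [ 0.547 -0.434]
tin 0.87 302 190 [ 0.66  -0.124]
tin 0.55 146 265 [0.407 0.365]
tape 0.81 336 197 [ 0.64  -0.233]
pliers 0.88 237 260 [0.43  0.075]
trowel 0.78 414 223 [ 0.561 -0.481]
trowel 0.57 336 195 [ 0.645 -0.234]
clay_pot 0.77 278 148 [ 0.795 -0.046]
```

View pics/scene0.png

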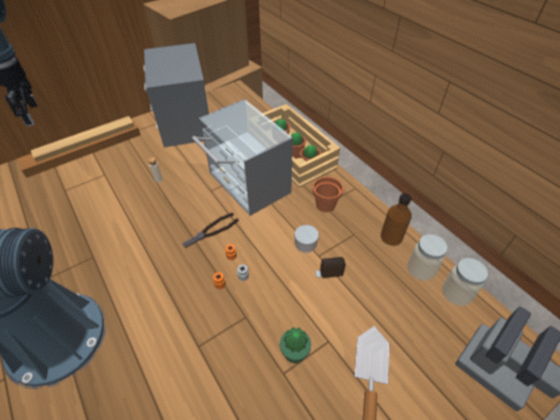

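View pics/top0.png

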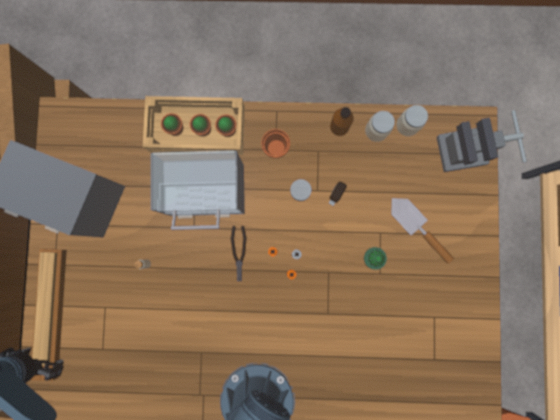

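The chrome socket is at scene px (242,272) and top px (296,254), with the orange look-alikes on either side of it. The cactus is at top px (375,258), the vial at (142,264) and the bin handle at (195,226). Next I check the fits by overlaying the models.

```bash
cat >> h.py <<'E'
def circ(x,y,z,r): 
    a=np.linspace(0,2*np.pi,40); return np.c_[x+r*np.cos(a),y+r*np.sin(a),0*a+z]
def crop(p,c,half,items,s):
    x0,y0=int(c[0]-half),int(c[1]-half)
    im=cv2.copyMakeBorder(p["img"],100,100,100,100,cv2.BORDER_CONSTANT)[y0+100:y0+100+2*half,x0+100:x0+100+2*half]
    im=cv2.resize(im,None,fx=s,fy=s,interpolation=cv2.INTER_CUBIC)
    for X,col in items:
        q=((proj(p,X)-[x0,y0]+.5)*s).astype(int)
        cv2.polylines(im,[q.reshape(-1,1,2)],False,col,1)
    return im
E
cat > ov.py <<'E'
from h import *
V=(.413,.365);C=(.452,-.352);S=(.453,-.109);H=(.57,.18)
import sys
P={n:camera(n) for n in("scene","top")}
R=(0,0,255);Y=(0,255,255)
its=[(circ(*V,0,.014),R),(circ(*V,.07,.014),R),(circ(*V,.088,.0115),Y),
 (circ(*C,0.052,.035),R),(circ(*S,0,.015),R),(circ(*S,.038,.015),Y)]
th=float(sys.argv[1]) if len(sys.argv)>1 else 0.
hx,hy=H
ex=np.array([np.cos(th),np.sin(th)]);ey=np.array([-ex[1],ex[0]])
def w(x,y,z): q=np.array([hx,hy])+ex*x+ey*y; return [q[0],q[1],z]
its+=[([w(0,-.12,0),w(0,.12,0),w(0,.12,.22),w(0,-.12,.22),w(0,-.12,0)],R),
([w(0,-.12,.22),w(.16,-.12,.22),w(.16,.12,.22),w(0,.12,.22)],R),
([w(-.05,-.066,.205),w(-.05,.066,.205)],Y)]
rows=[]
for n in P:
    p=P[n]; 
    a=[crop(p,proj(p,[[*c,.04]])[0],20,its,6) for c in(V,S,C)]
    b=crop(p,proj(p,[[hx+.05,hy,.15]])[0],60,its,2)
    rows.append(np.hstack([x if x.shape[0]==240 else x for x in a]+[b[:240]]))
cv2.imwrite("pics/"+sys.argv[2],cv2.resize(np.vstack(rows),(800,400)))
E
sed -i 's/,\[\[\*c,.04\]\]/,[[*c,.04]]/' ov.py; python3 ov.py 0 ov1.png
```

```text
(no output)
```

View pics/ov1.png

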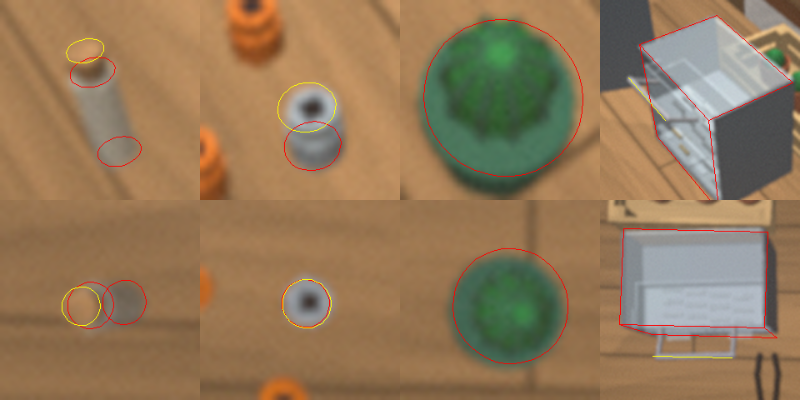

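The overlays fit to within 1–2 px. My estimates are vial (.412,.364), cactus (.450,-.354), socket (.452,-.111), midpoint about (.451,-.233), and handle (.52,.18,.205) with yaw about 0. I'll move above the vial and turn the jaws to lie along x.

>>> servo_tool:
  plan:
    - [[0.03, -0.023, 0, -0.14, 1], [0.03, -0.023, 0, -0.14, 1], [0.031, -0.023, 0, -0.14, 1], [0.031, -0.023, 0, -0.14, 1], [0.031, -0.023, 0, -0.14, 1], [0.031, -0.023, 0, -0.14, 1], [0.03, -0.024, 0, -0.14, 1], [0.03, -0.024, 0, -0.14, 1]]

```text
time_s: 2.1
eef_pos: [0.4133, 0.3628, 0.2209]
eef_rot: [0.0, 0.653, 0.758, 0.0]
wrist_force: [1.4, -0.2, -0.0]
opening: 0.999
```

>>> servo_tool:
  plan:
    - [[0, 0, 0, -0.14, 1], [0, 0, 0, -0.015, 1], [0, 0, 0, 0, 1], [0, 0, 0, 0, 1]]

```text
time_s: 2.5
eef_pos: [0.4115, 0.3644, 0.2207]
eef_rot: [-0.0, 0.706, 0.708, -0.0]
wrist_force: [-0.4, -0.4, 0.3]
opening: 1.001
```

Run:
```python
from h import *
o=get_obs();print(o["eef_pos"].round(4),o["eef_rot"].round(3))
p=camera("wrist");print(ray(p,(.5,.5)))
Y=(0,255,255);V=(.412,.364)
im=crop(p,(280,210),280,[(circ(*V,0,.014),Y),(circ(*V,.088,.0115),(0,0,255))],1)
cv2.imwrite("pics/w1.png",im)
for t in ("vial",):
  for r in pinpoint(p,t): print(r["conf"],r["centre"],atz(p,r["centre"]))
  for r in trace(p,t): print(r["conf"],r["rect"])
```

```text
[0.4115 0.3644 0.2207] [-0.     0.706  0.708 -0.   ]
(array([0.41178392, 0.43199839, 0.37436268]), array([ 0.00453604, -0.2735451 , -0.96185977]))
0.62 [0.4198, 0.4998] [0.41325345 0.3655586  0.        ]
0.64 [0.4739, 0.3914, 0.5314, 0.4898]
```

View pics/w1.png

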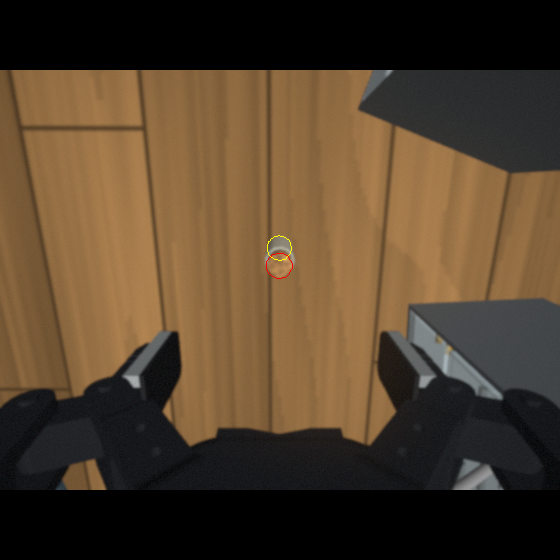

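The vial sits at wrist px (280,250), matching the prediction to about 1 mm. I'll descend and close.

>>> servo_tool:
  plan:
    - [[0.001, 0.001, -0.03, 0, 1], [0, 0, -0.03, 0, 1], [0, 0, -0.03, 0, 1], [0, 0, -0.03, 0, 1], [0, 0, -0.02, 0, 1], [0, 0, -0.02, 0, 1], [0, 0, -0.015, 0, 1], [0, 0, 0, 0, 1]]

```text
time_s: 3.45
eef_pos: [0.4114, 0.3642, 0.0435]
eef_rot: [-0.001, 0.707, 0.707, -0.002]
wrist_force: [-0.5, -0.5, -0.5]
opening: 1.004
```

>>> servo_tool:
  plan:
    - [[0, 0, 0, 0, 0.5], [0, 0, 0, 0, 0.2], [0, 0, 0, 0, 0], [0, 0, 0, 0, -0.1], [0, 0, 0, 0, -0.2], [0, 0, 0, 0, -0.3], [0, 0, 0, 0, -0.4], [0, 0, 0, 0, -0.5]]

```text
time_s: 4.25
eef_pos: [0.4132, 0.3651, 0.0462]
eef_rot: [-0.0, 0.707, 0.707, 0.0]
wrist_force: [-1.9, 0.2, 6.4]
opening: 0.297
```

>>> servo_tool:
  plan:
    - [[0, 0, 0, 0, -0.7], [0, 0, 0, 0, -1], [0, 0, 0, 0, -1], [0, 0, 0, 0, -1], [0, 0, 0, 0, -1]]

```text
time_s: 4.75
eef_pos: [0.4132, 0.3651, 0.0462]
eef_rot: [-0.0, 0.707, 0.707, 0.0]
wrist_force: [-1.9, -1.1, 5.8]
opening: 0.299
```

>>> servo_tool:
  plan:
    - [[0, 0, 0.01, 0, -1], [0, 0, 0.02, 0, -1], [0, 0, 0.03, 0, -1], [0, 0, 0.03, 0, -1], [0, 0, 0.02, 0, -1], [0, 0, 0.01, 0, -1], [0, 0, 0, 0, -1]]

```text
time_s: 5.45
eef_pos: [0.414, 0.3653, 0.1673]
eef_rot: [0.0, 0.707, 0.707, 0.001]
wrist_force: [0.4, -0.1, -0.8]
opening: 0.299
```

Run:
```python
from h import *
p=camera("wrist");cv2.imwrite("pics/w2.png",p["img"]);o=get_obs();print(o["opening"],o["eef_pos"])
```

```text
0.2946517474487454 [0.41321663 0.36485372 0.16574066]
```

View pics/w2.png

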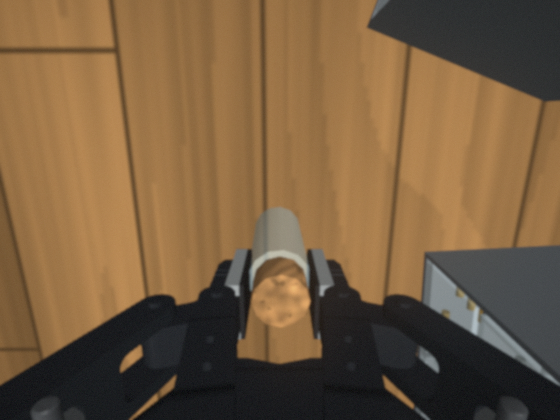

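The vial is held upright, with its cork at px (280,295). I'll carry it to the midpoint.

>>> servo_tool:
  plan:
    - [[0, -0.015, 0, 0, -1], [0, -0.03, 0, 0, -1], [0, -0.04, 0, 0, -1], [0, -0.04, 0, 0, -1], [0, -0.04, 0, 0, -1], [0, -0.04, 0, 0, -1], [0, -0.04, 0, 0, -1], [0, -0.04, 0, 0, -1]]

```text
time_s: 6.3
eef_pos: [0.4114, 0.0779, 0.1642]
eef_rot: [-0.001, 0.707, 0.707, -0.001]
wrist_force: [0.7, 0.2, -1.6]
opening: 0.295
```

>>> servo_tool:
  plan:
    - [[0, -0.04, 0, 0, -1], [0.005, -0.04, 0, 0, -1], [0.005, -0.04, 0, 0, -1], [0.005, -0.04, 0, 0, -1], [0.006, -0.04, 0, 0, -1], [0.006, -0.04, 0, 0, -1], [0.006, -0.035, 0, 0, -1], [0.005, -0.025, 0, 0, -1]]

```text
time_s: 7.1
eef_pos: [0.4496, -0.2223, 0.164]
eef_rot: [-0.001, 0.708, 0.706, -0.0]
wrist_force: [-0.2, 0.1, -1.2]
opening: 0.299
```

>>> servo_tool:
  plan:
    - [[0, -0.013, 0, 0, -1], [0, 0, 0, 0, -1], [0, 0, 0, 0, -1], [0, 0, 0, 0, -1]]

```text
time_s: 7.5
eef_pos: [0.4507, -0.2316, 0.1653]
eef_rot: [-0.001, 0.707, 0.707, 0.0]
wrist_force: [0.9, 0.2, -1.1]
opening: 0.296
```

Run:
```python
from h import *
o=get_obs();print(o["opening"],o["eef_pos"],o["eef_rot"].round(3))
p=camera("wrist");cv2.imwrite("pics/w3.png",p["img"])
q=camera("top")
for pic,n in((p,"w"),(q,"t")):
  for t in("cactus","socket"):
    for r in pinpoint(pic,t): print(n,t,round(r["conf"],2),atz(pic,r["centre"]).round(3))
C=(.450,-.354);S=(.452,-.111)
R=(0,0,255)
cv2.imwrite("pics/w3.png",crop(p,(280,210),280,[(circ(*C,.052,.035),R),(circ(*S,0,.015),R),(circ(*S,.038,.015),R),(circ(.451,-.233,0,.014),R)],1))
```

```text
0.29630925605042957 [ 0.45072374 -0.23163789  0.1652912 ] [-0.001  0.707  0.707  0.   ]
w socket 0.67 [ 0.453 -0.11   0.   ]
w socket 0.58 [ 0.39  -0.096  0.   ]
t cactus 0.61 [ 0.448 -0.354  0.   ]
t socket 0.6 [ 0.399 -0.093  0.   ]
t socket 0.47 [ 0.455 -0.096  0.   ]
t socket 0.47 [ 0.472 -0.035  0.   ]
```

View pics/w3.png

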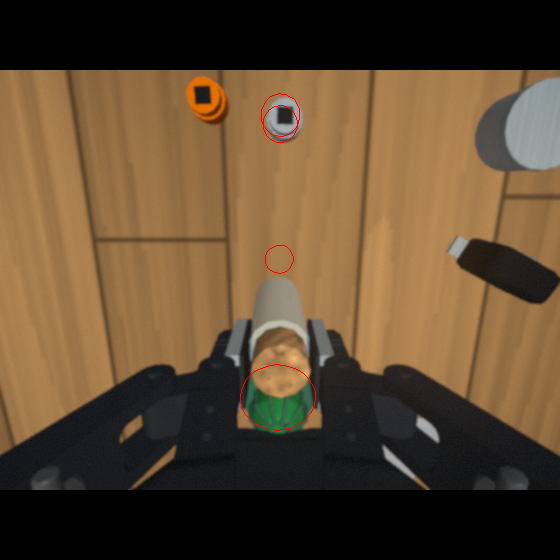

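The socket lies at px (282,116) and the cactus at (278,405); both agree with the estimates. I'll lower the vial gently.

>>> servo_tool:
  plan:
    - [[0, 0, -0.015, 0, -1], [0, -0.001, -0.025, 0, -1], [0, 0, -0.025, 0, -1], [0, 0, -0.02, 0, -1], [0, 0, -0.015, 0, -1], [0, 0, -0.01, 0, -1], [0, 0, -0.005, 0, -1], [0, 0, 0, 0, -1]]

```text
time_s: 8.6
eef_pos: [0.451, -0.2339, 0.0504]
eef_rot: [-0.0, 0.707, 0.707, -0.0]
wrist_force: [-0.5, -0.5, -0.9]
opening: 0.301
```

>>> servo_tool:
  plan:
    - [[0, 0, -0.001, 0, -1], [0, 0, -0.001, 0, -1], [0, 0, -0.001, 0, -1], [0, 0, 0, 0, -1]]

```text
time_s: 9.0
eef_pos: [0.4513, -0.2342, 0.0479]
eef_rot: [0.0, 0.707, 0.707, 0.0]
wrist_force: [-0.1, -0.4, -0.8]
opening: 0.3
```

>>> servo_tool:
  plan:
    - [[0, 0, -0.001, 0, -1], [0, 0, -0.001, 0, -1], [0, 0, 0, 0, -1], [0, 0, 0, 0, -1]]

```text
time_s: 9.4
eef_pos: [0.4513, -0.2344, 0.0462]
eef_rot: [0.0, 0.707, 0.707, -0.0]
wrist_force: [-1.3, 1.2, 5.2]
opening: 0.297
```

Contact with the bench. I'll release slowly.

>>> servo_tool:
  plan:
    - [[0, 0, 0, 0, -0.38], [0, 0, 0, 0, -0.34], [0, 0, 0, 0, -0.3], [0, 0, 0, 0, -0.25], [0, 0, 0, 0, -0.1], [0, 0, 0, 0, 0.1], [0, 0, 0, 0, 0.3], [0, 0, 0, 0, 0.5]]

```text
time_s: 10.2
eef_pos: [0.4512, -0.2341, 0.0457]
eef_rot: [0.0, 0.707, 0.707, 0.0]
wrist_force: [-0.7, -0.9, -0.0]
opening: 0.749
```

>>> servo_tool:
  plan:
    - [[0, 0, 0, 0, 0.6], [0, 0, 0, 0, 0.6], [0, 0, 0, 0, 0.6], [0, 0, 0, 0, 0.6]]

```text
time_s: 10.6
eef_pos: [0.4511, -0.2341, 0.0457]
eef_rot: [-0.0, 0.707, 0.707, 0.0]
wrist_force: [0.5, 0.6, -0.2]
opening: 0.801
```

>>> servo_tool:
  plan:
    - [[0, 0, 0.01, 0, 0.6], [0, 0, 0.02, 0, 0.6], [0, 0, 0.03, 0, 0.6], [0, 0, 0.04, 0, 0.6], [0, 0, 0.04, 0, 0.6], [0, 0, 0.04, 0, 0.6], [0, 0, 0.04, 0, 0.6], [0, 0, 0, 0, 0.6]]

```text
time_s: 11.4
eef_pos: [0.4538, -0.2362, 0.2733]
eef_rot: [0.006, 0.707, 0.707, 0.0]
wrist_force: [0.4, -0.2, 0.6]
opening: 0.796
```

```bash
sed -i 's/^V=.*/V=(.451,-.234);C=(.450,-.354);S=(.452,-.111);H=(.57,.18)/' ov.py; python3 ov.py 0 ov2.png
python3 - <<'E'
from h import *
o=get_obs();print(o["opening"],o["eef_pos"])
for n in("scene","top"):
  p=camera(n)
  for t in("vial","cactus","socket"):
    for r in pinpoint(p,t): print(n,t,round(r["conf"],2),atz(p,r["centre"]).round(3))
E
```

```text
0.7986382591878618 [ 0.45158773 -0.23447119  0.26741934]
scene vial 0.53 [ 0.452 -0.235 -0.   ]
scene cactus 0.89 [ 0.452 -0.353  0.   ]
scene socket 0.58 [ 0.389 -0.084  0.   ]
scene socket 0.47 [ 0.455 -0.108  0.   ]
scene socket 0.46 [ 0.459 -0.034  0.   ]
top socket 0.61 [ 0.46  -0.026  0.   ]
top socket 0.54 [ 0.454 -0.104  0.   ]
top socket 0.53 [ 0.393 -0.093  0.   ]
```

View pics/ov2.png

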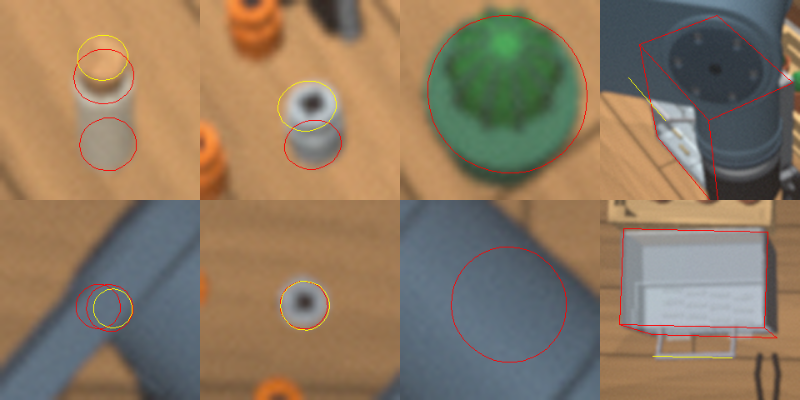

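The vial stands upright at about (.452,-.235), on the midpoint. Next I go above the bin handle with the jaws partly closed.

>>> servo_tool:
  plan:
    - [[0, 0.02, 0.005, 0, 0.2], [0, 0.04, 0.005, 0, 0], [0, 0.045, 0.003, 0, 0], [0, 0.05, 0, 0, 0], [0.01, 0.05, 0, 0, 0], [0.01, 0.05, 0, 0, 0], [0.01, 0.05, 0, 0, 0], [0.01, 0.04, 0, 0, 0]]

```text
time_s: 12.7
eef_pos: [0.4904, 0.1106, 0.2786]
eef_rot: [-0.0, 0.707, 0.707, 0.0]
wrist_force: [1.1, -1.6, 0.2]
opening: 0.5
```

>>> servo_tool:
  plan:
    - [[0.015, 0.04, 0, 0, 0], [0.013, 0.02, 0, 0, 0], [0, 0.009, 0, 0, 0], [0, 0, 0, 0, 0], [0, 0, 0, 0, 0]]

```text
time_s: 13.2
eef_pos: [0.5181, 0.1762, 0.2783]
eef_rot: [-0.0, 0.708, 0.707, -0.001]
wrist_force: [0.2, -0.1, 0.5]
opening: 0.5
```

Run:
```python
from h import *
o=get_obs();print(o["opening"],o["eef_pos"],o["eef_rot"].round(3))
p=camera("wrist")
for r in pinpoint(p,"bin_handle"): print(r["conf"],r["centre"],atz(p,r["centre"],.205))
q=camera("scene")
for r in pinpoint(q,"bin_handle"): print(r["conf"],r["centre"],atz(q,r["centre"],.205))
cv2.imwrite("pics/s4.png",q["img"])
R=(0,0,255)
b=[([[.515,.246,.205],[.515,.114,.205],[.525,.114,.205],[.525,.246,.205]],R),([[.57,.06,.22],[.57,.30,.22]],R)]
cv2.imwrite("pics/w4.png",crop(p,(280,210),280,b,1))
```

```text
0.5004152853999507 [0.51808003 0.17616057 0.27834721] [-0.     0.708  0.707 -0.001]
0.93 [0.5212, 0.5162] [0.52587504 0.17250198 0.205     ]
0.84 [0.351, 0.3671] [0.5272816  0.18036085 0.205     ]
```

View pics/w4.png

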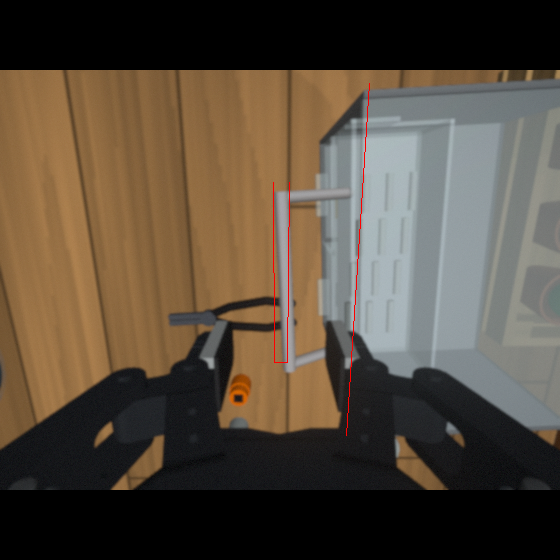

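View pics/s4.png

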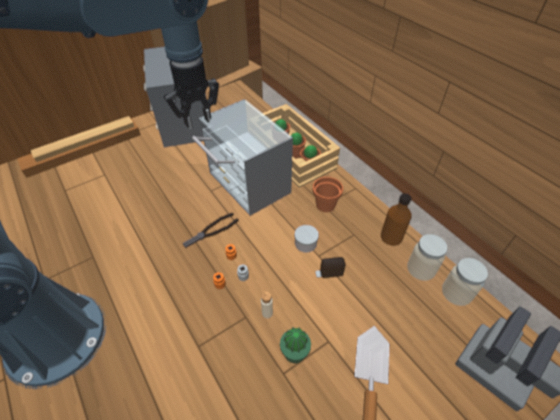

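In the wrist view the bar runs from (283,122) to (291,298) in image rows, slightly yawed and about 5 mm from my estimate. I'll compute its ends.

Run:
```python
from h import *
p=camera("wrist")
a=atz(p,(122/420,283.5/560),.205);b=atz(p,(299/420,291.5/560),.205)
print(a,b,a-b,np.linalg.norm(a-b),(a+b)/2)
for r in trace(p,"bin_handle")[:1]: print(r["conf"],r["rect"])
# pivot column profile for bar centre
g=p["img"].max(axis=2).astype(int)
for row in range(135,290,20):
    print(row, g[row,270:306])
```

```text
[0.52228833 0.23958748 0.205     ] [0.52868604 0.10719357 0.205     ] [-0.00639771  0.13239391  0.        ] 0.13254839701994522 [0.52548719 0.17339052 0.205     ]
0.62 [0.4848, 0.1157, 0.6405, 0.7202]
135 [158 152 146 128 117 121 134 149 158 165 170 170 166 163 157 148 136 122
 105  96 101 106 106 108 110 109 110 111 112 109 112 111 108 111 108 108]
155 [156 156 157 150 132 118 119 134 150 159 166 168 168 166 163 157 148 138
 127 126 136 145 151 153 153 155 155 158 158 159 157 157 155 154 152 151]
175 [156 154 157 155 151 133 119 119 133 148 159 164 170 169 166 162 158 149
 138 132 139 147 151 152 152 156 156 157 158 157 157 156 154 153 150 150]
195 [155 157 158 159 156 153 136 118 118 133 149 159 165 167 167 166 163 157
 150 137 137 142 149 152 154 154 155 154 155 157 155 156 153 153 149 148]
215 [155 156 156 157 155 157 152 137 121 120 131 148 160 165 168 165 164 163
 157 149 138 134 141 151 153 156 157 157 155 154 153 154 149 149 148 151]
235 [114 108 107  99  92  86  84  84  82  93 112 128 145 157 168 166 166 164
 164 156 145 129 106  88 100 131 147 153 155 154 155 154 154 156 159 161]
255 [ 37  39  35  36  39  42  39  41  44  60  81 107 129 144 155 166 167 168
 167 160 155 145 130 115 108 124 142 156 163 165 167 164 163 160 162 162]
275 [152 152 154 153 156 155 155 155 153 148 135 120 115 124 145 153 162 165
 163 164 161 156 145 142 147 160 165 168 165 166 163 163 163 161 162 163]
```

Measured bar length is 132.5 mm, against 132 given. The handle centre is (.5255,.1735) and the yaw is +0.048. I'll align and descend.

>>> servo_tool:
  plan:
    - [[0.004, -0.001, 0, 0.024, -0.2], [0.003, -0.001, 0, 0.024, -0.2], [0, 0, -0.015, 0, -0.2], [0, 0, -0.02, 0, -0.2], [0, 0, -0.015, 0, -0.2], [0, 0, -0.01, 0, -0.2], [0, 0, 0, 0, -0.2]]

```text
time_s: 14.2
eef_pos: [0.5243, 0.1749, 0.2164]
eef_rot: [-0.001, 0.69, 0.724, -0.001]
wrist_force: [0.3, 0.1, -0.1]
opening: 0.397
```

Run:
```python
from h import *
o=get_obs();print(o["opening"],o["eef_pos"],o["eef_rot"].round(3),o["wrist_force"].round(1))
p=camera("wrist");cv2.imwrite("pics/w5.png",p["img"])
```

```text
0.3968983108786012 [0.52433726 0.17485433 0.21641239] [-0.001  0.69   0.724 -0.001] [ 0.3  0.1 -0.1]
```

View pics/w5.png

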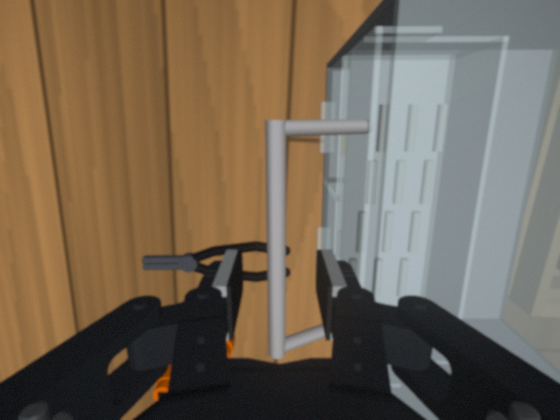

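The bar (px 277) is centred between the jaws (px 229 and 328) and parallel to them. I'll go down and close.

>>> servo_tool:
  plan:
    - [[0, 0, -0.008, 0, -0.2], [0, 0, -0.006, 0, -0.2], [0, 0, 0, 0, -0.4], [0, 0, 0, 0, -0.6], [0, 0, 0, 0, -0.8], [0, 0, 0, 0, -1], [0, 0, 0, 0, -1], [0, 0, 0, 0, -1]]

```text
time_s: 15.05
eef_pos: [0.5256, 0.175, 0.2048]
eef_rot: [0.0, 0.69, 0.724, 0.0]
wrist_force: [0.5, -0.9, -0.1]
opening: -0.003
```

The opening reads zero, so the fingers missed the bar. I'll look.

Run:
```python
from h import *
p=camera("wrist");cv2.imwrite("pics/w6.png",p["img"])
q=camera("scene");c=crop(q,(205,135),50,[],6);cv2.imwrite("pics/s6.png",c)
o=get_obs();print(o["opening"],o["eef_pos"],o["wrist_force"])
for r in pinpoint(q,"bin_handle"): print(r["conf"],atz(q,r["centre"],.205))
for r in pinpoint(p,"bin_handle"): print(r["conf"],atz(p,r["centre"],.205))
```

```text
0.001527061694914718 [0.52562368 0.17498281 0.20479034] [-0.39470051 -0.92416217  0.23472856]
0.88 [0.52032479 0.17443225 0.205     ]
0.69 [0.52347253 0.17299267 0.205     ]
0.32 [0.57759107 0.21677332 0.205     ]
```

View pics/w6.png

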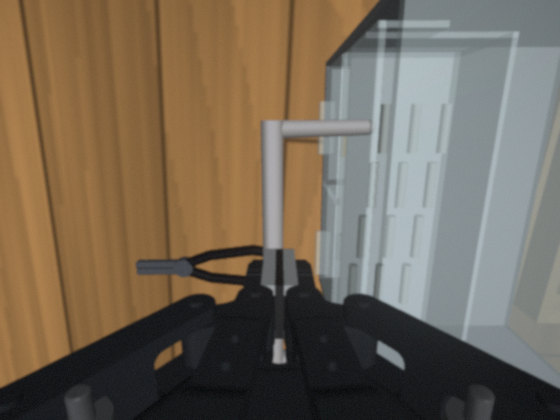

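View pics/s6.png

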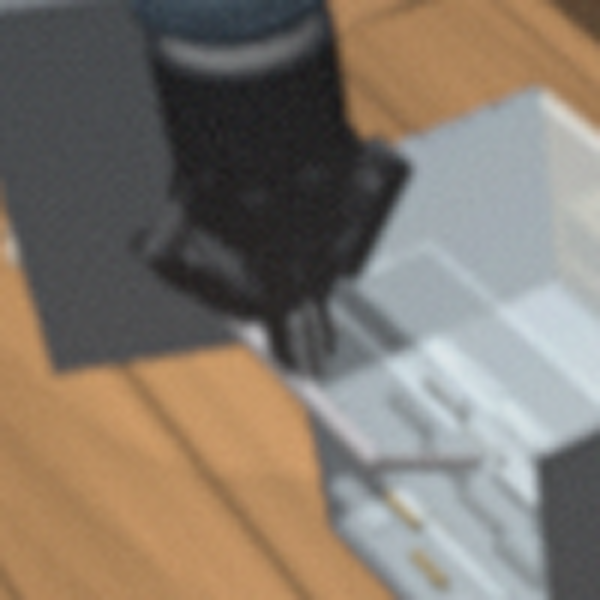

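Run:
```python
from h import *
p=camera("wrist")
R=cv2.Rodrigues(np.array(p["rvec"]))[0];o=-R.T@np.ravel(p["tvec"]);print("cam",o,get_obs()["eef_pos"])
p5=dict(p); o5=o+np.array([-.0013,0,.0116]); p5["tvec"]=-R@o5
for z in(.19,.195,.2,.205,.21):
    a=atz(p5,(121/420,277/560),z);b=atz(p5,(357/420,278/560),z);print(z,np.linalg.norm(a-b),(a+b)/2)
im=cv2.imread("pics/scene0.png")
q=camera("scene")
cv2.imwrite("pics/s0c.png",cv2.resize(im[90:210,170:300],None,fx=5,fy=5,interpolation=cv2.INTER_CUBIC))
im=p["img"];cv2.imwrite("pics/w6c.png",cv2.resize(im[230:380,200:360],None,fx=4,fy=4,interpolation=cv2.INTER_CUBIC))
```

```text
cam [0.52280377 0.24250351 0.35837979] [0.52555112 0.17496765 0.20467026]
0.19 0.147324950378765 [0.52441229 0.16631453 0.19      ]
0.195 0.14323213113552885 [0.52433149 0.16843113 0.195     ]
0.2 0.13913931189229273 [0.52425068 0.17054773 0.2       ]
0.205 0.13504649264905655 [0.52416988 0.17266433 0.205     ]
0.21 0.13095367340582043 [0.52408908 0.17478092 0.21      ]
```

View pics/w6c.png

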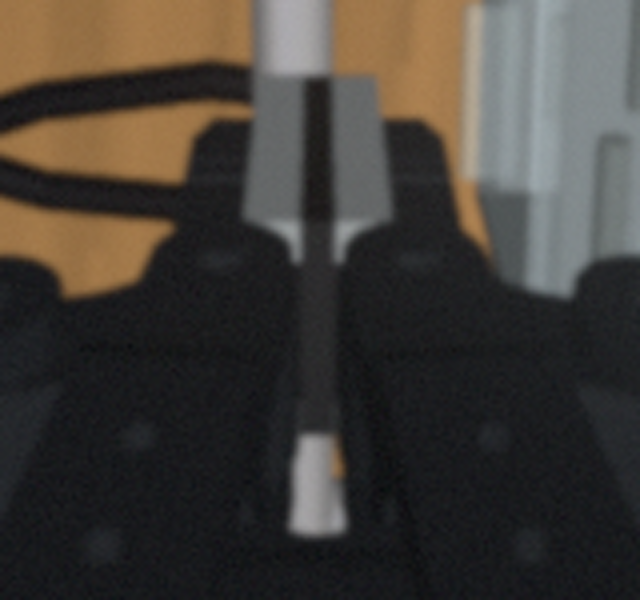

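View pics/s0c.png

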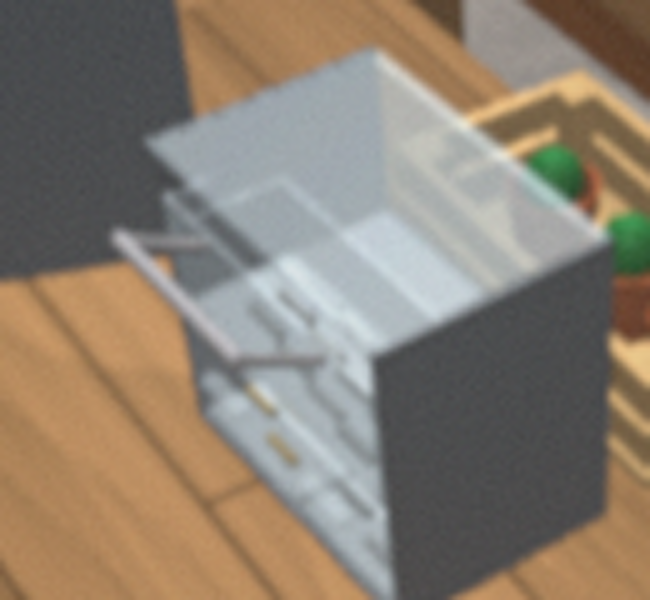

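Run:
```python
from h import *
p=camera("wrist")
print(p["camera_matrix"][0][0])
e=np.array([-.048,.9988,0])
for z,dx in((.205,0),(.195,-.006),(.185,-.015)):
  c=np.array([.5248+dx,.1735,z])
  print(z,proj(p,[c+e*.066,c-e*.066,c+e*.066+[.05,0,0.0]]).round(1).tolist())
g=p["img"].max(axis=2).astype(int)
for r in(130,160,190,220,240): print(r,g[r,255:300])
# TCP and tips projected
t=get_obs()["eef_pos"]
print(proj(p,[t,t-[0,0,.014],t+[0,.011,-.014],t+[0,-.011,-.014],t+[0,.011,.03]]).round(1).tolist())
```

```text
331.0595625243509
0.205 [[275.8, 122.9], [276.6, 368.0], [386.7, 128.3]]
0.195 [[263.4, 121.9], [266.4, 355.1], [367.7, 127.0]]
0.185 [[246.6, 120.6], [252.4, 343.2], [345.0, 125.5]]
130 [156 159 159 159 156 141 123 113 117 129 141 151 159 168 173 174 174 176
 174 171 170 165 162 157 150 143 142 144 155 157 157 158 158 156 155 156
 155 155 155 155 156 156 156 154 154]
160 [154 154 152 154 154 150 132 114 115 125 135 148 158 163 171 173 173 175
 173 172 169 169 164 158 151 140 131 119 106 102 110 125 143 153 155 157
 156 158 156 158 161 161 163 163 162]
190 [151 148 149 153 155 153 140 121 112 120 131 143 154 164 169 175 173 174
 175 172 170 169 165 160 150 144 132 121 117 124 139 148 154 155 156 157
 159 160 161 160 163 163 161 162 160]
220 [151 149 153 157 160 161 152 137 116 114 124 137 151 160 169 173 172 174
 173 170 170 167 166 160 152 143 133 130 134 144 153 156 156 155 157 158
 159 159 162 159 159 161 159 159 154]
240 [149 150 153 156 158 160 153 140 120 114 123 135 146 157 163 171 173 173
 172 170 169 169 164 159 154 145 136 133 140 152 154 159 160 160 159 158
 158 159 160 159 160 156 154 153 152]
[[277.9, 255.7], [278.0, 245.2], [279.0, 226.0], [277.1, 263.8], [279.0, 260.8]]
```

The pads closed just above the bar: the tip edge is at row 249 and the bar is visible passing beneath. So the tips end higher than I assumed. I'll reopen, go about 16 mm lower and regrip.

>>> servo_tool:
  plan:
    - [[0, 0, 0.004, 0, -0.6], [0, 0, 0.004, 0, -0.2], [0, 0, 0, 0, -0.1], [0, 0, 0, 0, -0.1], [-0.001, 0, -0.008, 0, -0.1], [0, 0, -0.008, 0, -0.1], [0, 0, -0.005, 0, -0.1], [0, 0, 0, 0, -0.1]]

```text
time_s: 16.2
eef_pos: [0.5236, 0.1748, 0.1901]
eef_rot: [-0.001, 0.69, 0.724, -0.001]
wrist_force: [0.0, 0.2, 0.2]
opening: 0.446
```

Run:
```python
from h import *
p=camera("wrist");cv2.imwrite("pics/w7.png",p["img"]);o=get_obs();print(o["opening"],o["eef_pos"],o["wrist_force"])
```

```text
0.44705890790268904 [0.52405449 0.17487696 0.1907846 ] [-0.32171323  0.26065529 -0.46421945]
```

View pics/w7.png

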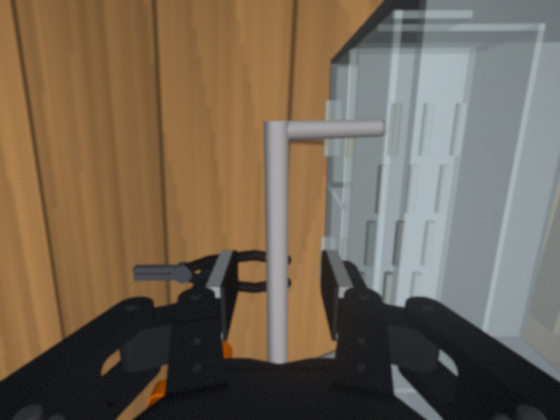

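The bar is clear of contact and centred between the jaws. I'll go down a little more and close.

>>> servo_tool:
  plan:
    - [[0, 0, -0.003, 0, -0.1], [0, 0, 0, 0, -0.4], [0, 0, 0, 0, -0.6], [0, 0, 0, 0, -0.8], [0, 0, 0, 0, -1], [0, 0, 0, 0, -1], [0, 0, 0, 0, -1]]

```text
time_s: 16.95
eef_pos: [0.5228, 0.1749, 0.189]
eef_rot: [-0.001, 0.69, 0.724, -0.002]
wrist_force: [-8.7, -1.1, 6.1]
opening: 0.087
```

Run:
```python
from h import *
p=camera("wrist");cv2.imwrite("pics/w8.png",p["img"]);o=get_obs();print(o["opening"],o["eef_pos"],o["wrist_force"])
```

```text
0.08289777226170046 [0.52277978 0.17490935 0.18893761] [-8.21457623 -0.31735431  5.45409924]
```

View pics/w8.png

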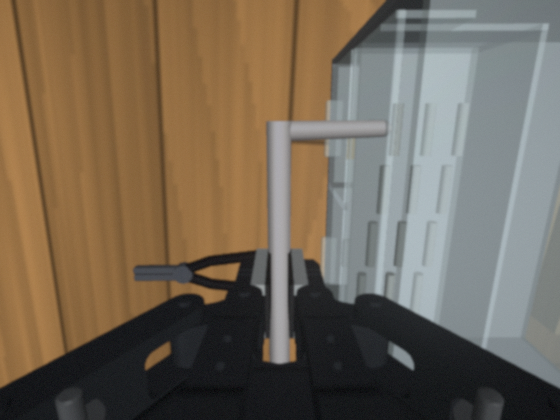

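The bar is now gripped: opening is 0.083 and the pads show on both sides of it. I'll pull along the arc, first to about 20°.

>>> servo_tool:
  plan:
    - [[-0.0045, -0.0002, -0.0024, 0, -1], [-0.0045, -0.0002, -0.0024, 0, -1], [-0.0043, -0.0002, -0.0027, 0, -1], [-0.0042, -0.0002, -0.0028, 0, -1], [-0.004, -0.0002, -0.0031, 0, -1], [-0.004, -0.0002, -0.0031, 0, -1], [-0.0037, -0.0002, -0.0034, 0, -1], [-0.0037, -0.0002, -0.0035, 0, -1]]

```text
time_s: 17.8
eef_pos: [0.493, 0.1734, 0.1674]
eef_rot: [0.001, 0.69, 0.724, 0.001]
wrist_force: [-2.4, -0.4, 9.4]
opening: 0.089
```

Run:
```python
from h import *
p=camera("wrist");cv2.imwrite("pics/w9.png",p["img"]);o=get_obs();print(o["opening"],o["eef_pos"],o["wrist_force"],o["torque"])
```

```text
0.08579129732947381 [0.49213889 0.17335965 0.16667932] [-1.84653668 -0.95803717  8.67719243] [-0.09568294 -0.01163338  0.10508671]
```

View pics/w9.png

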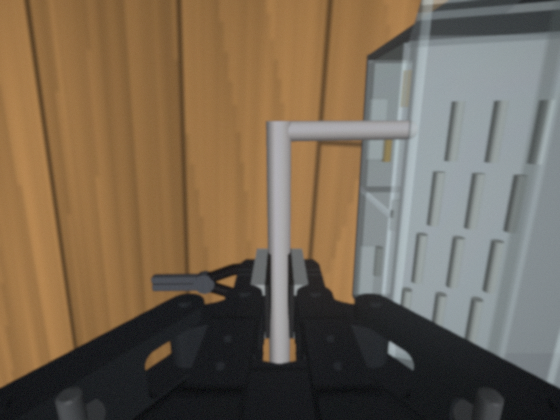

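The bar is still held mid-jaw and the bin is tilting. I'll continue to about 40°.

>>> servo_tool:
  plan:
    - [[-0.0034, -0.0002, -0.0038, 0, -1], [-0.0034, -0.0002, -0.0038, 0, -1], [-0.0031, -0.0002, -0.004, 0, -1], [-0.003, -0.0002, -0.0041, 0, -1], [-0.0027, -0.0001, -0.0043, 0, -1], [-0.0027, -0.0001, -0.0043, 0, -1], [-0.0023, -0.0001, -0.0045, 0, -1], [-0.0023, -0.0001, -0.0045, 0, -1]]

```text
time_s: 18.65
eef_pos: [0.4685, 0.1722, 0.133]
eef_rot: [0.0, 0.69, 0.724, -0.0]
wrist_force: [-4.7, -1.1, 8.7]
opening: 0.084
```

>>> servo_tool:
  plan:
    - [[0, 0, 0, 0, -1], [0, 0, 0, 0, -1], [0, 0, 0, 0, -1], [0, 0, 0, 0, -1]]

```text
time_s: 19.05
eef_pos: [0.4685, 0.1722, 0.133]
eef_rot: [-0.0, 0.69, 0.724, -0.0]
wrist_force: [-5.1, -1.5, 8.1]
opening: 0.086
```

Run:
```python
from h import *
o=get_obs();print(o["opening"],o["eef_pos"],o["wrist_force"],o["torque"])
p=camera("wrist");cv2.imwrite("pics/w10.png",p["img"]);
q=camera("scene");t=camera("top")
cv2.imwrite("pics/s10.png",crop(q,(215,140),65,[],4));cv2.imwrite("pics/s10f.png",q["img"]);cv2.imwrite("pics/t10.png",t["img"])
ex=np.array([.9988,.048]);ey=np.array([-.048,.9988]);h=np.array([.5755,.176])
# bar ends hypotheses
for pic,n in((p,"w"),(q,"s"),(t,"t")):
  for d in(34,40,46):
    a=np.radians(d);u=.05*np.cos(a)+.105*np.sin(a);z=.1+.105*np.cos(a)-.05*np.sin(a)
    print(n,d,proj(pic,[[*(h-ex*u+ey*s),z] for s in(.066,-.066)]).round(1).tolist(),(h-ex*u).round(4),round(z,4))
for pic in(q,t,p):
  for r in pinpoint(pic,"bin_handle"): print(round(r["conf"],2),r["centre"],atz(pic,r["centre"],.148))
```

```text
0.0860393475498759 [0.46851704 0.17217989 0.13296137] [-5.10318018 -1.49533842  8.07115383] [-0.17624308  0.6929846   0.05585758]
w 34 [[296.0, 124.0], [292.2, 407.2]] [0.4755 0.1712] 0.1591
w 40 [[280.7, 123.4], [280.4, 389.3]] [0.4698 0.1709] 0.1483
w 46 [[270.4, 122.8], [272.1, 372.8]] [0.4654 0.1707] 0.137
s 34 [[181.7, 156.5], [204.7, 182.4]] [0.4755 0.1712] 0.1591
s 40 [[180.7, 160.1], [203.5, 186.1]] [0.4698 0.1709] 0.1483
s 46 [[180.1, 163.7], [202.7, 189.8]] [0.4654 0.1707] 0.137
t 34 [[175.5, 244.7], [221.6, 243.7]] [0.4755 0.1712] 0.1591
t 40 [[176.4, 246.7], [222.2, 245.7]] [0.4698 0.1709] 0.1483
t 46 [[177.3, 248.3], [222.7, 247.3]] [0.4654 0.1707] 0.137
0.6 [0.4093, 0.3371] [0.46449771 0.17883862 0.148     ]
0.57 [0.5895, 0.3523] [0.46575912 0.17650806 0.148     ]
0.41 [0.4405, 0.5386] [ 0.65399882 -0.11931152  0.148     ]
0.4 [0.5024, 0.3586] [0.57146901 0.1705487  0.148     ]
0.9 [0.6488, 0.5046] [0.47077857 0.17055974 0.148     ]
```

View pics/w10.png

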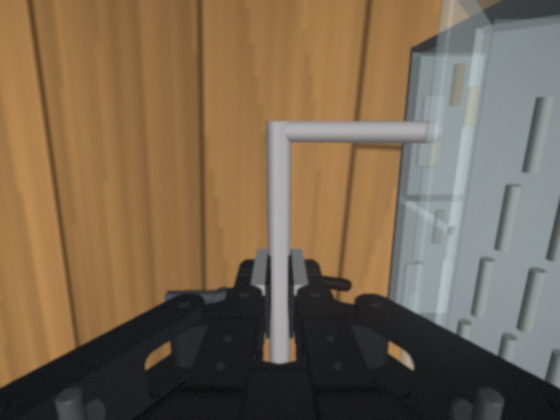

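View pics/s10.png

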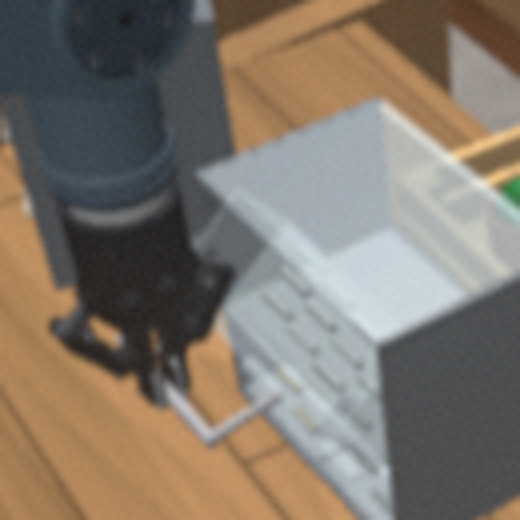

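View pics/s10f.png

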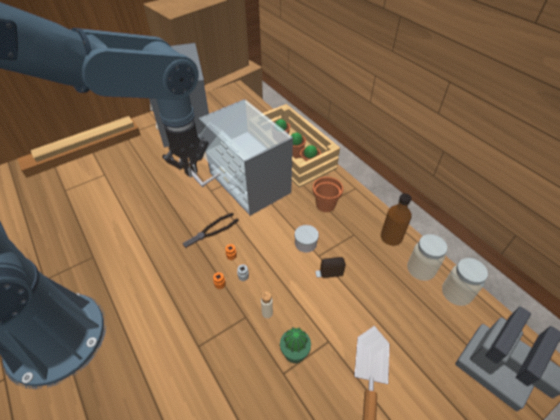

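Run:
```python
from h import *
q=camera("scene")
ex=np.array([.9988,.048]);ey=np.array([-.048,.9988]);h=np.array([.5755,.176])
for d in(0,38,40,42):
    a=np.radians(d);u=.05*np.cos(a)+.105*np.sin(a);z=.1+.105*np.cos(a)-.05*np.sin(a)
    print(d,proj(q,[[*(h-ex*u-ey*.066),z]]).round(1))
g=q["img"]
for n,im in(("0",cv2.imread("pics/scene0.png")),("1",g)):
    c=(217,161) if n=="0" else (202,185)
    cv2.imwrite(f"pics/e{n}.png",cv2.resize(im[c[1]-12:c[1]+13,c[0]-12:c[0]+13],None,fx=16,fy=16,interpolation=cv2.INTER_CUBIC))
a=cv2.imread("pics/e0.png");b=cv2.imread("pics/e1.png");cv2.imwrite("pics/e.png",np.hstack([a,b]))
for n in("vial","cactus","socket"):
  for r in pinpoint(q,n)[:3]: print(n,round(r["conf"],2),atz(q,r["centre"]).round(3)[:2])
o=get_obs();print(o["time_s"],o["opening"],o["eef_pos"],abs(o["dq"]).max())
```

```text
0 [[218.7 161.9]]
38 [[203.9 184.9]]
40 [[203.5 186.1]]
42 [[203.2 187.4]]
vial 0.62 [ 0.455 -0.244]
vial 0.58 [0.518 0.319]
cactus 0.85 [ 0.448 -0.35 ]
socket 0.61 [ 0.39  -0.093]
socket 0.6 [ 0.454 -0.033]
socket 0.46 [ 0.459 -0.111]
19.55 0.08822343090094516 [0.46851477 0.17217331 0.13296931] 0.0008255545215689608
```

View pics/e.png

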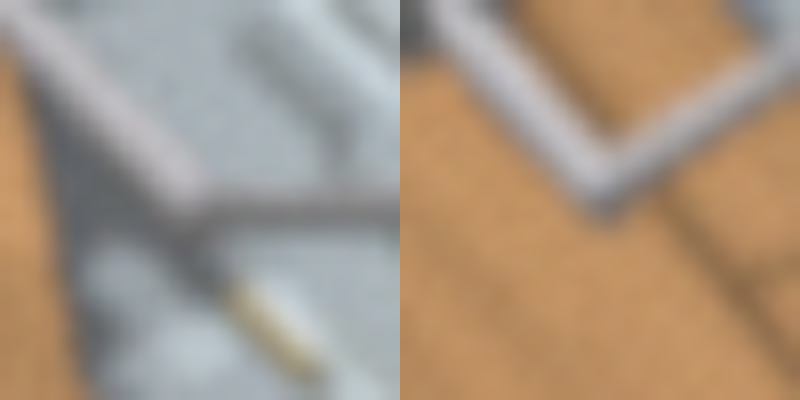

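Relative to closed, the bar end has moved (-14.4,+23.4) px. The prediction is (-14.8,+23.0) for 38° and (-15.2,+24.2) for 40°, so the bin is at about 39°. The arm is at rest and the vial is standing, so I'll hand in.

```bash
python3 -c "
from bench import *
print(hand_in())"
```

```text
the job is handed in; nothing more can be done
None
```

The vial is standing upright and released midway between the cactus pot and the chrome socket. The gripper is holding the bin tilted out at about 39°, and the job is handed in with no verdict reported.

- **Vial:** I set it down at about (0.451, -0.234), against a midpoint of about (0.451, -0.233). One later detection put it about 10 mm further along the line, still within the 18 mm allowed. In that picture it is visibly upright.
- **Bin:** My first grip on the handle closed just above the bar, so I reopened, went about 16 mm lower and gripped it properly. I then pulled it along its arc. The tilt estimate comes from the camera pictures (39°) and the tool's travel (39–40°). At the end the arm was at rest and the gripper had the bar firmly between its pads.
- **Everything else:** The cactus and socket were still where I first measured them, apart from detector scatter of a few millimetres. I did not re-measure the other things; in the last picture they looked unmoved.

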